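# Pin the retaining bar across the drug tray

## Task

Get the divided drug tray ready for transport: swing its retaining bar across the tray to the stop so that the bar's end lies between the two lugs, then take the long locking pin (tall grip) from the white stand and push it down through the upper lug, the bar and the lower lug until its collar rests on the upper lug. Let go of it there, and do not disturb the short blanking plug in the stand, the vial or the roll of tape.

Things in the scene. Friction and masses are not known exactly. Their poses are not given: they have to be found in the camera images.
- tray: Clear divided tray of vials, 190 (x) x 180 (y) x 55 mm high, fixed to the table; origin at the centre of its underside. At its +y end two aluminium lugs jut one above the other from an upright: 44 x 44 x 12 mm, at 76-88 and 50-62 mm above the table, with the slot for the bar's end between them. At its -y end is the bar's pivot post.
- lug_hole (a point): Middle of the hole's mouth on the upper lug's top face, 88 mm above the table, z up. Upper and lower lug have chamfered 14 mm through holes on one vertical axis, at x = -20, y = 125 mm of the tray. Just under the lower lug a small spring roller grips the pin from the +y side; pushing past it takes up to about 10 N. The space below is otherwise free down to 5 mm above the table.
- bar_pivot (a point): The bar's vertical pivot axis at mid-thickness of the bar (69 mm above the table), 240 mm from the lug holes' axis. The bar is a flat steel strip 30 mm wide, 64-74 mm above the table, with a 14 mm through hole near its free end, 240 mm from the pivot.
- bar_knob (a point): A point on the axis of the bar's upright black round knob (18 mm in diameter, 40 mm tall, from 74 to 114 mm above the table), at 94 mm above the table. The knob stands 120 mm from the pivot, half-way along the bar.
- bar (a joint): Swing of the bar about its vertical pivot, rad. 0: across the tray against its stop, its hole in line with the lugs' holes. Positive: swung open, away from the robot (clockwise seen from above), at most 1.1. It starts open and stays where it is left; about 1 N at the knob moves it.
- pin_grip (a point): Centre of the locking pin's black round grip, 22 mm in diameter, 40 mm tall; z up along the pin. Below it a steel collar (26 mm in diameter, 4 mm thick), then a shaft 10 mm in diameter, 62 mm long, its last 12 mm tapering to 4 mm. 106 mm long in all, about 90 g. It stands in one of the stand's two wells, collar on the stand's top; lift it 62 mm to clear.
- pin_collar (a point): Centre of the underside of the locking pin's collar, 24 mm below pin_grip; z points along the pin, up.
- pin: The locking pin itself; origin at its tapered lower end, 86 mm below pin_grip, z up along the pin.
- stand: White block fixed to the table, 70 mm (x) by 150 mm (y) by 80 mm high, origin at the centre of its underside. Two wells, 16 mm wide, in its top at y = -40 and +40 mm: one holds the locking pin, the other the blanking plug.
- plug: Short blanking plug in the other well: black low round knob 36 mm in diameter, 14 mm tall, over a short shaft; origin at the lower end of the shaft, 30 mm below the knob. Its top is 94 mm above the table (the pin's is 124 mm). To be left where it is.
- vial_mid (a point): Middle of a small glass vial with a blue cap, 40 mm in diameter, 65 mm high, standing on the table. To be left alone.
- tape_mid (a point): Middle of a roll of white tape lying flat, 72 mm in diameter, 25 mm high. To be left alone.
Things that resemble listed ones, but are neither listed nor needed, are in the scene too. Of the things like the pin, leave any that is blue or green; of the rest the smaller one is meant.

How it is judged:
On the way, in this order (a step that is already met when the one before it is completed fails the run):
1. the bar is swung across to its stop (value of joint bar below 0.03 rad), for 0.2 s.
2. the locking pin is pushed down through the upper lug, the bar and the lower lug (horizontal distance between pin_collar and lug_hole below 0.005 m and z of pin_collar in the frame of lug_hole between -0.004 and 0.005 m and angle between pin_collar's own z axis and vertical below 0.15 rad and value of joint bar below 0.03 rad), for 0.2 s.
At the end, for the whole second after the job is handed in: The bar is within 0.03 rad of its stop, and the locking pin stands through upper lug, bar and lower lug: its collar within 5 mm of the upper lug's top face and of the hole's axis, the pin within 0.15 rad of upright, at rest and released (all of step 2 and linear speed of pin below 0.02 m/s); the robot touches nothing.
It fails at once if the blanking plug is moved more than 20 mm (distance of plug from where it was at the start of the episode above 0.02 m).
It fails at once if the vial is moved more than 30 mm (distance of vial_mid from where it was at the start of the episode above 0.03 m).
It fails at once if the roll of tape is moved more than 30 mm (distance of tape_mid from where it was at the start of the episode above 0.03 m).
It also fails if it takes over 51 s, if anything falls off the work surface, if the arm or the gripper's body presses on something with over 40 N, if the wrist force passes 120 N, or if a joint passes its speed limit or range.

## Robot

A 6-joint arm with a two-finger parallel gripper is mounted at the origin on the work surface. World frame = base frame: x ahead of the robot, y to its left, z up, the work surface at z = 0. Lengths are in m, angles in rad, forces in N, time in s.
With the tool pointing down it reaches from about 0.425 to 0.925 m from the base axis. Payload 12.5 kg.
Tool frame: the origin (TCP) lies at the centre of the arm's flange, where the gripper is bolted on; the fingertips stand 173 mm ahead of it and the grasp point (between the pads) lies 155 mm ahead of it; z points along the fingers, y is the direction in which the jaws open and shut (so a half turn about z gives the same grasp; the last joint's range is limited). The gripper opens to 85 mm and grips with 20 to 120 N. Pads are 22 mm wide; open, the fingers measure 114 mm over their backs; the gripper's body (76 mm by 85 mm) begins 54 mm behind the grasp point. The pads swing forward as they close: fully open they stand 13 mm farther back than shut.
Start: joints at [1.221, 0.491, 1.559, -0, 1.092, -0.106], TCP at [0.151, 0.607, 0.405] pointing down, gripper open.
Joint ranges: [-3.1, 3.1], [-0.84, 2.19], [0.05, 2.79], [-1.13, 4.28], [0.06, 2.93], [-2.69, 2.69]. Speed limits (rad/s): [2.22, 2.22, 2.79, 3.14, 3.14, 3.14].

## Interface

Orientations are given as a unit quaternion [w, x, y, z].
In Python, from station import bot, gripper_open, close_gripper, kin, get_obs, snapshot, camera_params, order gives the robot as it stands. The module is installed in compiled form; this text tells all that it offers. Calls block until the motion is done:
- bot.movep(position, orientation): joint-space move of the TCP to a pose.
- bot.movel(position, rot=None, v=0.15): straight line of the TCP; rot=None keeps the orientation; v is the mean speed in m/s.
- bot.goto_joints(angles): joint-space move.
- gripper_open() and close_gripper(): open the fingers fully, or close them until they stop; the grip force is fixed at half the most.
- bot.sleep(seconds).
- kin.solve_ik(position, orientation): joint angles nearest the present ones, or None.
- get_obs(): the state.
- snapshot(name): name is "side" or "top"; returns (picture, depth): 400x640x3 uint8, blue, green, red; 400x640 float32, m along the optical axis (not along the pixel's ray), 0 where there is no reading.
- camera_params(name): a dict with "fx", "fy", "cx", "cy" (pixels), "dist" ([k1, k2, p1, p2, k3] as OpenCV has them; the pictures are not rectified), "pose" (4x4, takes a point from camera to world coordinates). Camera axes: x right, y down, z forward; pixel columns grow to the right and rows downward; lengths in m; the calibration is good to about 2 mm. A picture is of the moment at which its call begins. camera_params takes no time and is no camera call.
A pose or a line that the arm cannot do raises bot.MotionError and nothing moves.
- order.finish_job(): hands the job in, once; it reports no verdict.
The state is a dict: "clock": time; "qpos": joint angles; "joint_velocities": joint speeds; "effort": joint torques, N m; "tcp_pos": TCP position; "tcp_rot": TCP orientation; "force": force on the tool from outside, world axes, zero at the start; "torque": the same for the moment, N m; "width": finger opening in m.
Only numpy, scipy, OpenCV 4.12 (cv2) and the standard library are available. Lean on these libraries where they do the work, as an engineer would, in place of code of your own. Each camera call takes 0.05 s, during which the arm holds its last target.

## Working session

There is one attempt and no reset: what is moved stays moved. The work goes in short steps, each a Python script; the robot and the scene stay as the last script left them, time stands still between calls to the robot, and variables do not carry over. Pictures are saved under pics/ and viewed, and the job is handed in when it is done.

```bash
mkdir -p pics; ls; python3 - <<'E'
from station import *
import cv2,numpy as np
for n in("side","top"):
    p,d=snapshot(n); cv2.imwrite(f"pics/{n}0.png",p); np.save(f"{n}0_d.npy",d)
    c=camera_params(n); print(n,c)
o=get_obs(); print(o)
E
```

```text
pics
side {'fx': 381.54605315473555, 'fy': 381.54605315473555, 'cx': 329.37846549016984, 'cy': 200.3616449737846, 'dist': array([-0.0475109,  0.       ,  0.       ,  0.       ,  0.       ]), 'pose': array([[-0.95915565, -0.19759305,  0.20242881,  0.37096996],
       [-0.28278711,  0.68798327, -0.66836402,  0.65980224],
       [-0.00720355, -0.69830939, -0.71575981,  0.78774417],
       [ 0.        ,  0.        ,  0.        ,  1.        ]])}
top {'fx': 486.37542636681377, 'fy': 486.37542636681377, 'cx': 322.67388694599003, 'cy': 189.6932646220836, 'dist': array([0.03107673, 0.        , 0.        , 0.        , 0.        ]), 'pose': array([[ 6.94803869e-04, -9.97103032e-01,  7.60595901e-02,
         4.52902661e-01],
       [-9.99995033e-01, -9.26624680e-04, -3.01263601e-03,
         4.00111936e-02],
       [ 3.07438719e-03, -7.60571191e-02, -9.97098723e-01,
         1.34063906e+00],
       [ 0.00000000e+00,  0.00000000e+00,  0.00000000e+00,
         1.00000000e+00]])}
{'clock': 0.1, 'qpos': array([ 1.22140591e+00,  4.91477701e-01,  1.55942141e+00, -1.91685934e-05,
        1.09168940e+00, -1.05572888e-01]), 'joint_velocities': array([-0.00059006, -0.00193423, -0.00256464,  0.00069317,  0.00250172,
        0.00160213]), 'effort': array([ 2.67399933e-03, -6.19448519e+01, -2.62019777e+01, -6.67817085e-05,
        2.98490115e-03, -3.36457526e-05]), 'tcp_pos': array([0.15082952, 0.60648556, 0.40418816]), 'tcp_rot': array([-1.04011250e-04,  1.21602623e-01,  9.92578740e-01, -4.87017999e-04]), 'force': array([-0.10195416, -0.20095798, -0.01908941]), 'torque': array([ 0.03447531, -0.01451003,  0.01868674]), 'width': 0.08549227321933905}
```

View pics/side0.png

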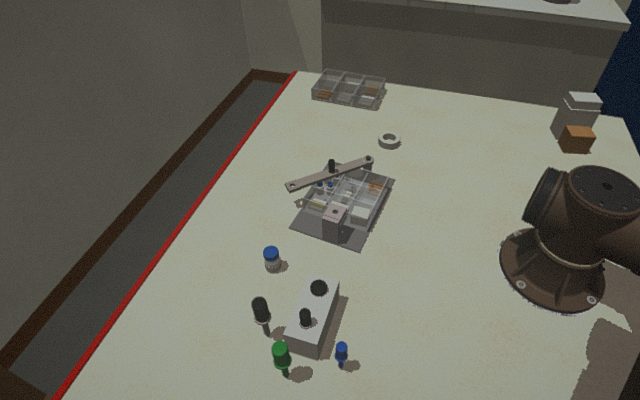

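View pics/top0.png

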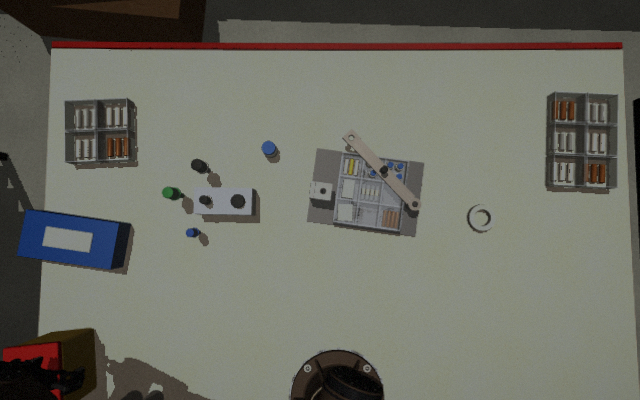

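The side view shows the stand near (312,320), with the pin at (306,318) and the plug at (319,288). The bar runs from its pivot at about (369,160) to its free end at (291,186), and the lugs are at (335,212). In the top view the stand spans (195–256, 187–215), the lug is at (320,191), the knob at (384,171) and the pivot at (415,204). I'll zoom in and measure these.

```bash
cat > h.py <<'E'
import cv2,numpy as np
from station import *
def ray(n,px):
    c=camera_params(n);K=np.array([[c['fx'],0,c['cx']],[0,c['fy'],c['cy']],[0,0,1]])
    u=cv2.undistortPoints(np.array(px,float).reshape(-1,1,2),K,np.array(c['dist'])).reshape(-1,2)
    d=np.c_[u,np.ones(len(u))]@c['pose'][:3,:3].T
    return c['pose'][:3,3],d
def on(n,px,z):
    o,d=ray(n,px); return o+d*((z-o[2])/d[:,2])[:,None]
def tri(p1,p2):
    A=np.zeros((3,3));b=np.zeros(3);L=[]
    for n,p in(("top",p1),("side",p2)):
        o,d=ray(n,[p]);d=d[0]/np.linalg.norm(d[0]);P=np.eye(3)-np.outer(d,d);A+=P;b+=P@o;L.append((P,o))
    x=np.linalg.solve(A,b);return x,[np.linalg.norm(P@(x-o)) for P,o in L]
def proj(n,X):
    c=camera_params(n);K=np.array([[c['fx'],0,c['cx']],[0,c['fy'],c['cy']],[0,0,1]])
    T=np.linalg.inv(c['pose']);return cv2.projectPoints(np.array(X,float).reshape(-1,3),cv2.Rodrigues(T[:3,:3])[0],T[:3,3],K,np.array(c['dist']))[0].reshape(-1,2)
def crop(p,x,y,w,h,s,f):
    q=cv2.resize(p[y:y+h,x:x+w],None,fx=s,fy=s,interpolation=cv2.INTER_CUBIC);cv2.imwrite(f,q)
E
python3 - <<'E'
from h import *
p=cv2.imread("pics/top0.png");crop(p,300,120,130,120,5,"pics/t_tray.png");crop(p,155,140,110,100,6,"pics/t_stand.png")
p=cv2.imread("pics/side0.png");crop(p,270,145,130,110,5,"pics/s_tray.png");crop(p,240,235,120,145,4,"pics/s_stand.png")
E
```

```text
(no output)
```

View pics/t_tray.png

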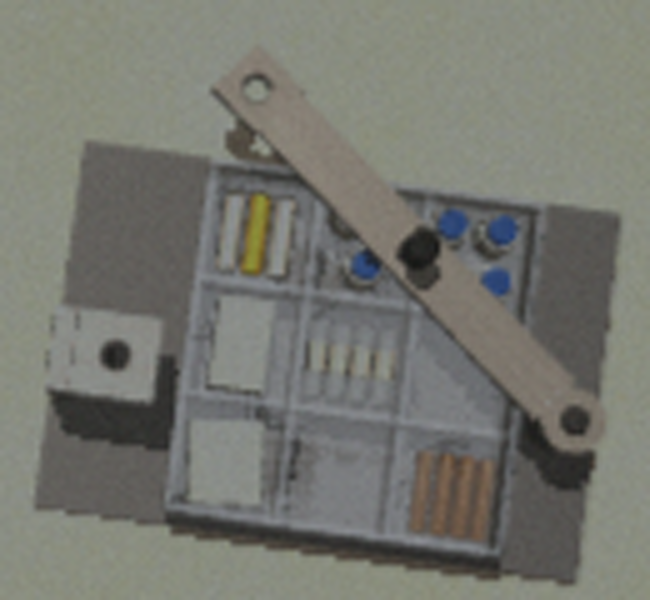

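View pics/t_stand.png

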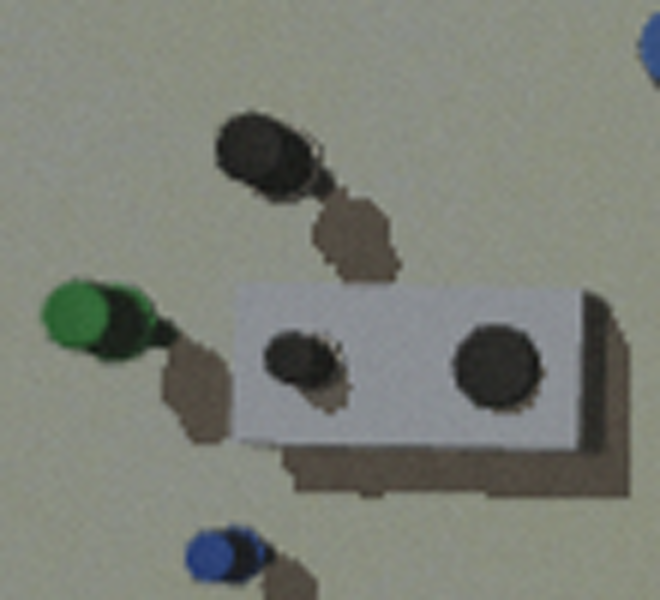

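View pics/s_tray.png

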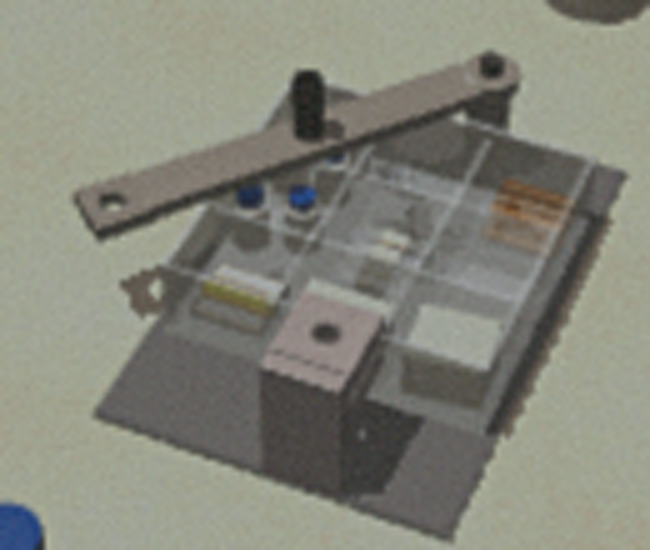

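View pics/s_stand.png

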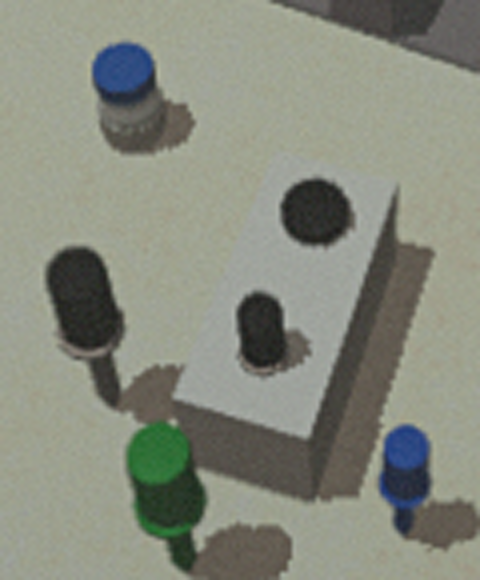

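The top crop shows the lug hole at about (323,190.5), the knob top at (384,169), the pivot cap at (415,204) and the bar hole at (351,137). The pin in the stand is the small black grip at (205,200). The lookalikes are a larger black one, a green one and a blue one, all standing off the stand. Next I'll get sub-pixel centroids.

```bash
cat > m.py <<'E'
from h import *
def dark(n,img,cx,cy,r,frac=0.5):
    g=cv2.cvtColor(img,cv2.COLOR_BGR2GRAY).astype(float)
    y0,x0=int(cy)-r,int(cx)-r; w=cv2.resize(g[y0:y0+2*r+1,x0:x0+2*r+1],None,fx=8,fy=8,interpolation=cv2.INTER_CUBIC)
    lo,hi=np.percentile(w,3),np.percentile(w,75)
    m=(w<lo+(hi-lo)*frac).astype(np.uint8)
    k,l,s,c=cv2.connectedComponentsWithStats(m)
    cc=((np.array([cx-x0,cy-y0])+.5)*8-.5)
    i=1+np.argmin(np.linalg.norm(c[1:]-cc,axis=1)+1e3*(s[1:,4]<30))
    b=(s[i,:4]/8).round(1); return (c[i]+.5)/8-.5+[x0,y0],(b+[x0-.5,y0-.5,0,0]).round(1),s[i,4]/64
E
python3 - <<'E'
from m import *
np.set_printoptions(precision=4,suppress=True)
T=cv2.imread("pics/top0.png");S=cv2.imread("pics/side0.png")
for nm,z,t,s,r in[("lughole",.088,(323,190.6),(335.3,211.5),5),("barhole",.074,(351,137.3),(292.3,185.5),5),("pivotcap",.076,(414.7,203.8),(368,158),5),("plugtop",.094,(238,201),(319,288),10)]:
    a,ab,_=dark("top",T,*t,r);b,bb,_=dark("side",S,*s,r)
    print(nm,a,ab,b,bb,"\n top@z",on("top",[a],z)[0],"side@z",on("side",[b],z)[0],"tri",*tri(a,b))
for nm,a,b in [("knob",(383.9,169),(331,166)),("pin",(203.5,199.5),(305,317))]:
    print(nm,dark("top",T,*a,9,.35),dark("side",S,*b,10,.35))
# stand top corners
c=lambda x,y:(155+(x+.5)/6-.5,140+(y+.5)/6-.5)
print(on("top",[c(236,284),c(583,290),c(577,451),c(233,443)],.08))
c=lambda x,y:(240+(x+.5)/4-.5,235+(y+.5)/4-.5)
print(on("side",[c(275,156),c(399,184),c(313,438),c(177,400)],.08))
E
```

```text
lughole [322.6212 190.6272] [319.6 187.7   5.9   5.8] [334.7397 211.1931] [331.9 209.3   5.6   3.9] 
 top@z [0.546  0.0364 0.088 ] side@z [0.5454 0.0389 0.088 ] tri [0.5462 0.0363 0.0851] [np.float64(8.91980668817172e-05), np.float64(8.919806688136259e-05)]
barhole [351.2484 135.5594] [347.7 133.9   6.6   3.6] [291.7792 184.3323] [289.4 183.1   5.4   2.8] 
 top@z [ 0.6926 -0.039   0.074 ] side@z [ 0.6888 -0.037   0.074 ] tri [ 0.6916 -0.0395  0.0712] [np.float64(0.001539571971020553), np.float64(0.001539571971020276)]
pivotcap [414.5619 203.761 ] [411.6 200.7   5.9   5.9] [367.8395 157.8438] [365.3 155.    5.4   5.5] 
 top@z [ 0.5129 -0.2028  0.076 ] side@z [ 0.5133 -0.2025  0.076 ] tri [ 0.5131 -0.2028  0.0757] [np.float64(0.000209267849483593), np.float64(0.00020926784948374828)]
plugtop [237.5711 200.9611] [230.  193.7  15.1  14.4] [318.5871 287.7104] [309.7 279.1  18.1  17. ] 
 top@z [0.5188 0.2543 0.094 ] side@z [0.5169 0.2618 0.094 ] tri [0.5192 0.256  0.0838] [np.float64(0.00015249410259151962), np.float64(0.00015249410259115436)]
knob (array([383.8572, 170.8019]), array([379.1, 165.3,   9.4,  12. ]), np.float64(68.578125)) (array([331.7341, 166.3725]), array([327.4, 158.7,  10.6,  14.2]), np.float64(95.4375))
pin (array([205.0986, 200.0589]), array([198.7, 195. ,  12.8,  10. ]), np.float64(90.59375)) (array([305.1836, 317.5713]), array([299. , 307.9,  12.9,  18.6]), np.float64(187.46875))
[[0.556  0.3701 0.08  ]
 [0.5535 0.2204 0.08  ]
 [0.4839 0.2222 0.08  ]
 [0.4873 0.3699 0.08  ]]
[[0.552  0.2263 0.08  ]
 [0.4821 0.2246 0.08  ]
 [0.484  0.372  0.08  ]
 [0.5531 0.3724 0.08  ]]
```

```bash
python3 - <<'E'
from m import *
np.set_printoptions(precision=4,suppress=True)
print("pin top z.124",on("top",[(203.1,199.5)],.124), "side: ", on("side",[(305.2,312)],.124), "pin base corner")
print("knob z.114",on("top",[(383.6,168.9)],.114),"side",on("side",[(331.3,161.9)],.114))
print("bigblack top",tri((155+255/6,140+148/6),(240+78/4,235+262/4)))
print("green top",tri((155+77/6,140+314/6),(240+160/4,235+445/4)))
print("blue top",tri((155+211/6,140+556/6),(240+406/4,235+440/4)))
print("vial",tri((268.5,147.5),(240+124/4,235+66/4)), on("top",[(480,217)],.025))
# expected positions of stand pin reprojected, both cameras
P=np.array([.5196,.337]);
for n in("top","side"):print(n,proj(n,[[*P,.124],[*P,.084]]))
piv=np.array([.513,-.2028]);
for f in(.80,.83,.86):
    k=piv+.12*np.array([np.sin(f),np.cos(f)]);h=piv+.24*np.array([np.sin(f),np.cos(f)])
    print(f,k,proj("top",[[*k,.114],[*h,.074]]).ravel(),proj("side",[[*k,.114],[*h,.074]]).ravel())
E
```

```text
pin top z.124 [[0.5209 0.335  0.124 ]] side:  [[0.5191 0.3366 0.124 ]] pin base corner
knob z.114 [[ 0.5995 -0.1182  0.114 ]] side [[ 0.5981 -0.1119  0.114 ]]
bigblack top (array([0.6064, 0.3465, 0.1404]), [np.float64(3.49666850007184e-05), np.float64(3.496668500066012e-05)])
green top (array([0.5373, 0.4183, 0.1387]), [np.float64(0.00046291847529774755), np.float64(0.00046291847529759516)])
blue top (array([0.4381, 0.3709, 0.1033]), [np.float64(2.9618254311286605e-05), np.float64(2.9618254311392576e-05)])
vial (array([0.6624, 0.18  , 0.0594]), [np.float64(0.0005079647572229323), np.float64(0.0005079647572230146)]) [[ 0.4798 -0.388   0.025 ]]
top [[202.3051 200.0034]
 [206.0895 200.8543]]
side [[304.8777 312.1046]
 [305.977  321.903 ]]
0.8 [ 0.5991 -0.1192] [383.9776 169.0738 349.9763 138.3379] [331.6861 160.1836 292.8404 184.9179]
0.83 [ 0.6016 -0.1218] [385.0024 168.1074 351.9603 136.4834] [331.0908 159.4397 291.8104 183.3117]
0.86 [ 0.6039 -0.1245] [386.0558 167.1724 353.9988 134.6896] [330.5332 158.6879 290.8623 181.6956]
```

The positions agree across both views: pin at (0.520, 0.336), lug hole at (0.546, 0.037), pivot at (0.513, -0.203), bar angle about 0.68 rad. The first move is to push the knob closed with shut fingers.

```bash
cat >> m.py <<'E'
def qf(phi): # tool down, jaws along (sin phi, cos phi)
    t=(np.pi-phi)/2; return np.array([0,np.cos(t),np.sin(t),0])
PIV=np.array([.513,-.2028])
def barpose(phi,d,z=.269):
    b=np.array([np.sin(phi),np.cos(phi)]);n=np.array([np.cos(phi),-np.sin(phi)])
    return [*(PIV+.12*b+d*n),z]
E
python3 - <<'E'
from m import *
np.set_printoptions(precision=4,suppress=True)
close_gripper()
bot.movep(barpose(.815,.05,.36),qf(.815))
bot.movel(barpose(.815,.05),v=.15)
o=get_obs();print(o['clock'],o['tcp_pos'],o['tcp_rot'],o['force'],o['width'],o['qpos'])
for n in("side","top"):
    p,d=snapshot(n); cv2.imwrite(f"pics/{n}1.png",p)
    crop(p,*((250,60,250,190) if n=="side" else (290,90,170,150)),3 if n=="side" else 4,f"pics/{n}1c.png")
E
```

```text
4.7917 [ 0.6349 -0.1569  0.2698] [0.0005 0.3962 0.9182 0.    ] [-0.218   0.4396  0.4206] -0.00039528486581496647 [-0.3431  0.6787  1.6067 -0.      0.8551 -1.0991]
```

View pics/side1c.png

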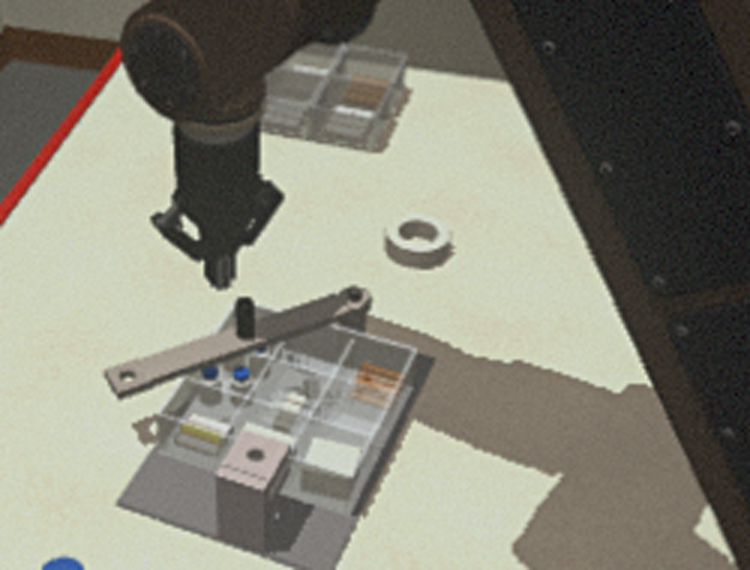

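View pics/top1c.png

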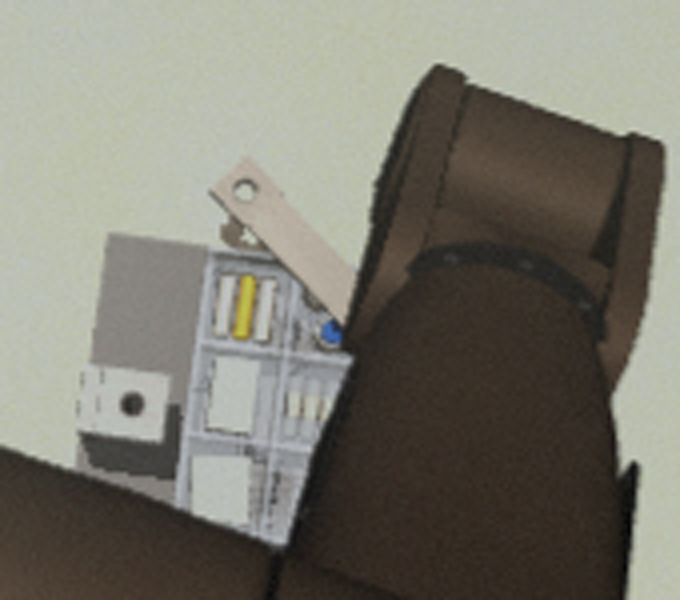

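The side view shows the closed fingertips at about (323,154), behind the knob at (331,165). The bar hasn't moved. I'll push along the arc and watch the force.

```bash
python3 - <<'E'
from m import *
np.set_printoptions(precision=3,suppress=True)
print(proj("side",[[.635,-.157,.097],[.635,-.157,.084]]))
f0=get_obs()['force']
bot.movel(barpose(.815,.024),v=.1)
o=get_obs();print(o['force']-f0)
phi=.815
while phi>.20:
    phi=max(phi-.1,.20)
    bot.movel(barpose(phi,.02),rot=qf(phi),v=.08)
    o=get_obs();f=o['force']-f0;print(round(phi,3),o['clock'],f)
    if np.linalg.norm(f[:2])>12:break
p,d=snapshot("side");cv2.imwrite("pics/side2.png",p);crop(p,250,100,200,150,4,"pics/side2c.png")
E
```

```text
[[323.352 154.43 ]
 [323.434 157.951]]
[-1.045 -1.878  0.172]
0.715 5.65 [-2.26  -1.317 -0.104]
0.615 5.95 [-0.841 -1.767  0.338]
0.515 6.25 [-1.309 -1.617  0.478]
0.415 6.55 [-1.217 -0.923 -0.369]
0.315 6.85 [-1.761 -1.528  1.102]
0.215 7.15 [-0.324 -1.415  0.383]
0.2 7.4 [-0.543 -1.507  0.245]
```

View pics/side2c.png

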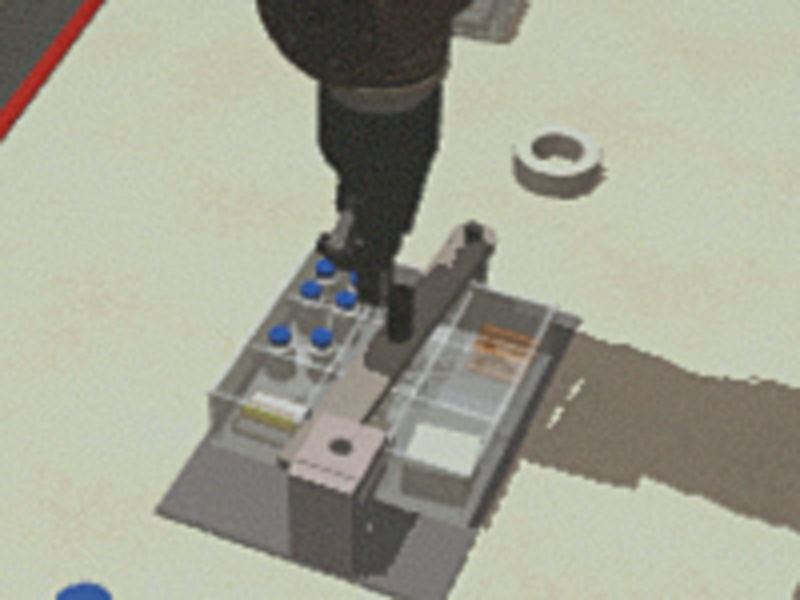

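The side view shows the bar following, with its end entering between the lugs near (325,212). I'll continue to the stop in small steps.

```bash
python3 - <<'E'
from m import *
np.set_printoptions(precision=3,suppress=True)
f0=get_obs()['force']
d=.02
phi=.2
while phi>.137:
    phi=max(phi-.02,.137)
    bot.movel(barpose(phi,d),rot=qf(phi),v=.05)
    o=get_obs();f=o['force']-f0;print(round(phi,3),o['clock'],f)
    if abs(f[0])>9:break
else:
  while d>.008:
    d-=.001
    bot.movel(barpose(phi,d),v=.02)
    o=get_obs();f=o['force']-f0;print(round(d,4),o['clock'],f)
    if abs(f[0])>9:break
bot.sleep(.3)
bot.movel(barpose(phi,d+.03),v=.15)
bot.movel(barpose(phi,d+.03,.40),v=.25)
Q=qf(.873)
bot.movep([.520,.336,.40],Q)
gripper_open()
p,dd=snapshot("side");cv2.imwrite("pics/side3.png",p);crop(p,250,130,160,120,5,"pics/side3c.png");crop(p,230,180,150,200,3,"pics/side3s.png")
p,dd=snapshot("top");cv2.imwrite("pics/top3.png",p);crop(p,300,120,130,120,5,"pics/top3c.png")
print(get_obs()['clock'])
E
```

```text
0.18 7.7 [-1.437  1.766 -0.357]
0.16 7.95 [-0.763  0.727  0.4  ]
0.14 8.2 [-2.25   0.765 -0.04 ]
0.137 8.45 [-1.344  1.814 -0.034]
0.019 8.7 [-0.875  1.262  0.434]
0.018 8.95 [-0.637  1.326 -0.235]
0.017 9.2 [ 3.722  1.085 -1.598]
0.016 9.45 [ 9.088  1.338 -4.95 ]
13.2417
```

View pics/side3c.png

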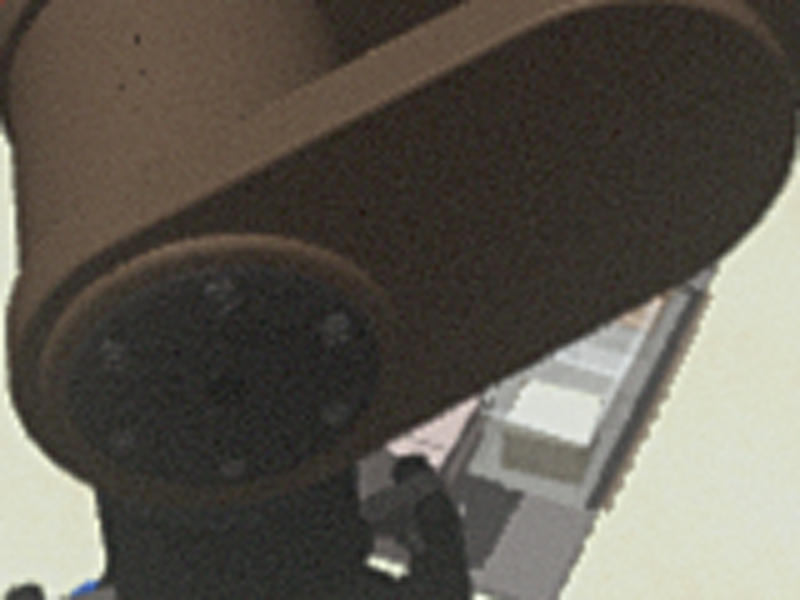

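View pics/side3s.png

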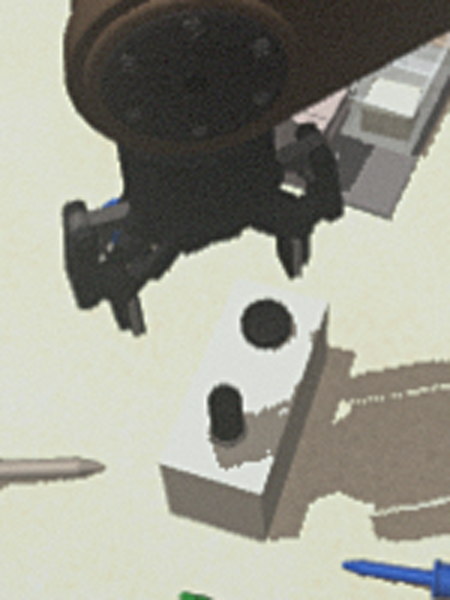

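View pics/top3c.png

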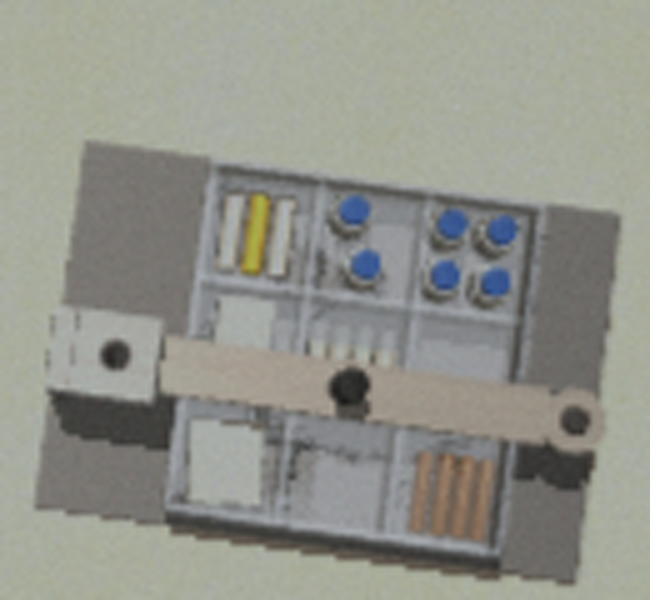

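The top view shows the bar straight across to the lug, with the knob at about (369.5,196). The force rose to 9 N at the stop. In the side view the loose lookalike pins have toppled, so I'll check where they lie before reaching for the real one.

```bash
python3 - <<'E'
from h import *
p=cv2.imread("pics/top3.png");crop(p,60,110,230,160,3,"pics/top3s.png")
p=cv2.imread("pics/side3.png");crop(p,180,230,200,165,4,"pics/side3t.png")
E
```

```text
(no output)
```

View pics/top3s.png

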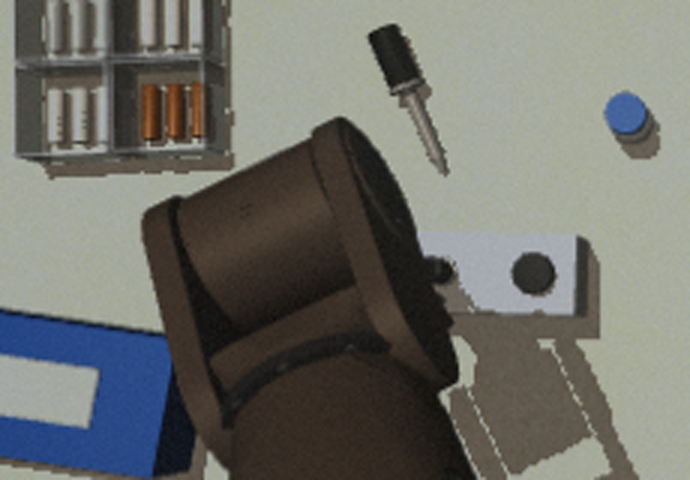

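View pics/side3t.png

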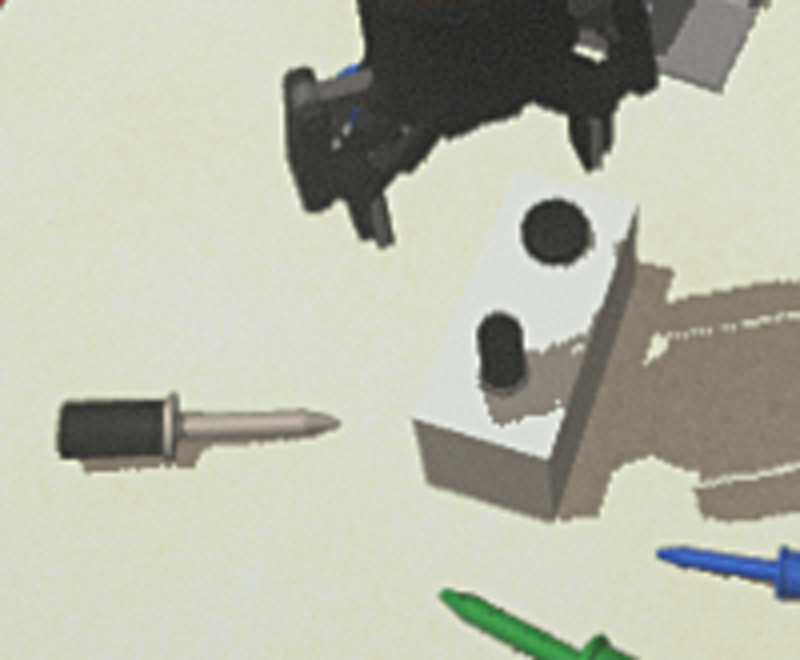

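The lookalikes are lying flat and clear of the stand, and the vial, plug and pin are where they were. I'll grasp the pin and lift it.

```bash
python3 - <<'E'
from m import *
np.set_printoptions(precision=4,suppress=True)
f0=get_obs()['force']
bot.movel([.520,.336,.263],v=.15)
o=get_obs();print(o['tcp_pos'],o['force']-f0)
close_gripper()
o=get_obs();print(o['width'],o['force']-f0,o['clock'])
bot.movel([.520,.336,.263+.085],v=.15)
o=get_obs();print(o['width'],o['force']-f0,o['clock'])
p,dd=snapshot("side");cv2.imwrite("pics/side4.png",p);crop(p,230,190,160,180,3,"pics/side4c.png")
E
```

```text
[0.5202 0.3361 0.2638] [-0.3348  0.1615  1.3358]
0.020546627098859623 [ 0.1999 -0.6752  5.1261] 14.9167
0.02047244119798206 [ 0.0508  0.5391 -0.9706] 15.6333
```

View pics/side4c.png

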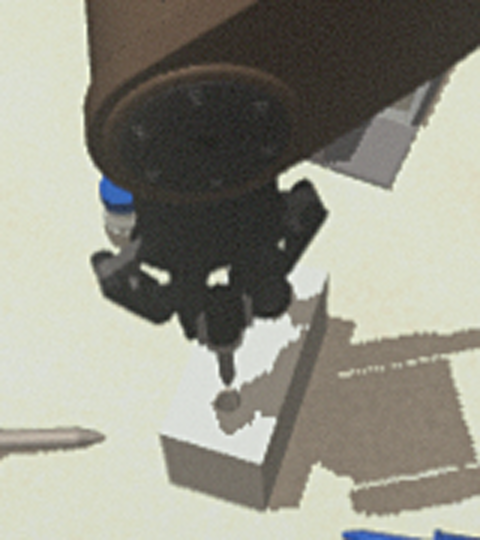

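The side view shows the pin held upright and clear, with its tip at about (306,317) above the empty well. I'll bring it over the lug and check alignment.

```bash
python3 - <<'E'
from m import *
np.set_printoptions(precision=4,suppress=True)
bot.movel([.520,.336,.40],v=.2)
bot.movep([.546,.037,.40],qf(.873))
bot.movel([.546,.037,.353],v=.15)
o=get_obs();print(o['width'],o['tcp_pos'],o['tcp_rot'],o['clock'])
p,dd=snapshot("side");cv2.imwrite("pics/side5.png",p);crop(p,285,165,100,75,8,"pics/side5c.png")
print(proj("side",[[.546,.037,.108],[.546,.037,.088]]))
p,dd=snapshot("top");cv2.imwrite("pics/top5.png",p)
E
```

```text
0.020649424817938005 [0.5463 0.0377 0.3532] [-0.0001  0.4222  0.9065 -0.    ] 17.7083
[[334.7204 205.0828]
 [334.6976 210.6057]]
```

View pics/side5c.png

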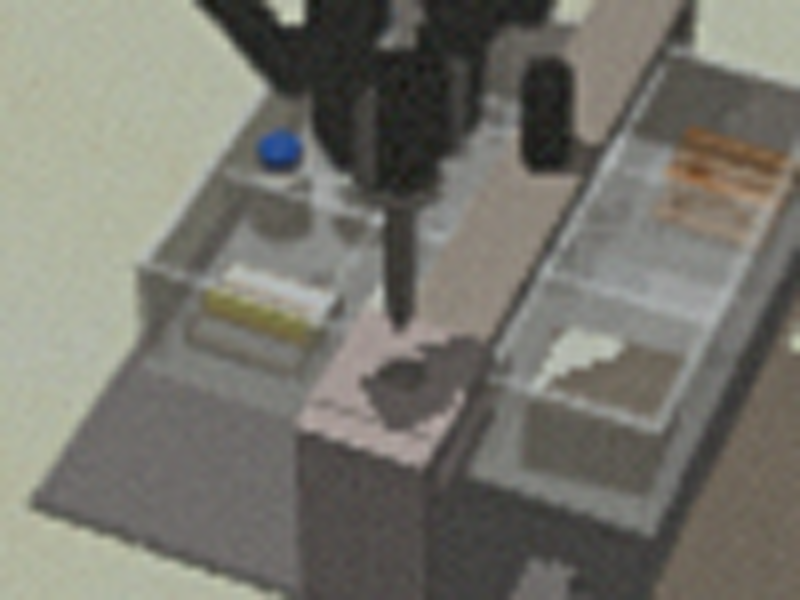

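The side view shows the tip at about (334.6,205.5), directly above the hole at (334.7,211). The tip matches its predicted projection to within half a pixel. I'll lower it under force watch.

```bash
python3 - <<'E'
from m import *
np.set_printoptions(precision=3,suppress=True)
f0=get_obs()['force']
z=.345;xy=[.5458,.0372]
while z>.2715:
    z-=.005 if z>.278 else .002
    bot.movel([*xy,z],v=.06)
    o=get_obs();f=o['force']-f0;print(round(z,4),o['tcp_pos'],f,round(o['clock'],2))
    if f[2]>18 or np.linalg.norm(f[:2])>12: break
p,dd=snapshot("side");cv2.imwrite("pics/side6.png",p);crop(p,285,165,100,75,8,"pics/side6c.png")
E
```

```text
0.34 [0.546 0.037 0.34 ] [ 0.     0.248 -1.411] 18.18
0.335 [0.546 0.037 0.335] [ 0.272  0.116 -1.127] 18.43
0.33 [0.546 0.037 0.33 ] [-0.126  0.321 -1.302] 18.68
0.325 [0.546 0.037 0.325] [-0.554 -0.057 -1.483] 18.93
0.32 [0.546 0.037 0.32 ] [ 0.783  0.441 -1.377] 19.18
0.315 [0.546 0.037 0.315] [-0.139  0.115 -1.291] 19.43
0.31 [0.546 0.037 0.31 ] [ 0.03  -0.267 -0.791] 19.68
0.305 [0.546 0.037 0.305] [ 0.663 -0.317 -1.967] 19.93
0.3 [0.546 0.037 0.3  ] [-1.214  0.649 -1.366] 20.18
0.295 [0.546 0.037 0.295] [ 0.26   1.112 -1.194] 20.43
0.29 [0.546 0.037 0.29 ] [-0.432  0.048 -1.245] 20.68
0.285 [0.546 0.037 0.285] [-1.685 -1.469 -2.498] 20.93
0.28 [0.546 0.037 0.28 ] [ 0.783 -2.151 -1.391] 21.18
0.275 [0.546 0.037 0.275] [-0.62  -1.733 -3.162] 21.43
0.273 [0.546 0.037 0.273] [ 0.062 -1.869 -3.602] 21.68
0.271 [0.546 0.037 0.271] [-0.926 -2.454  4.084] 21.93
```

View pics/side6c.png

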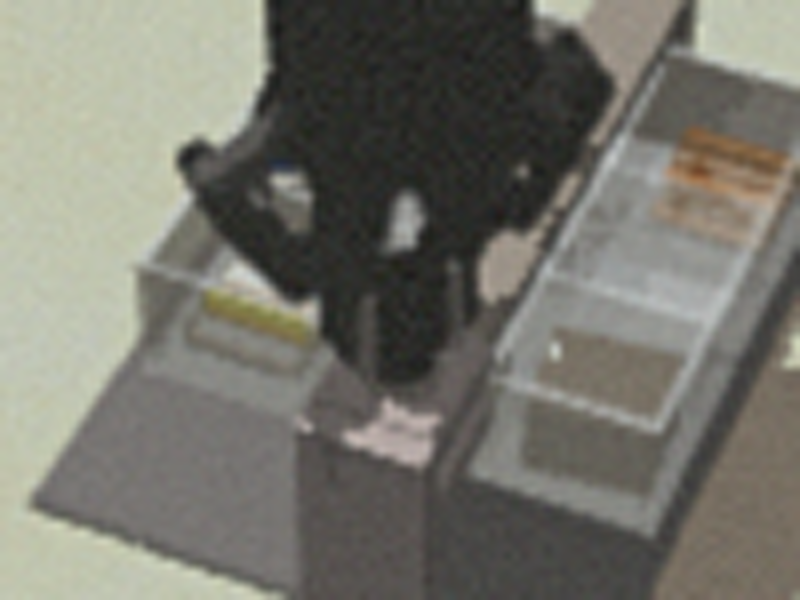

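The side view shows the collar just about on the lug's top at (335,212). The lateral force is about -2 N from the roller, which is what I'd expect. I'll seat it, release and retreat.

```bash
python3 - <<'E'
from m import *
np.set_printoptions(precision=3,suppress=True)
f0=get_obs()['force'];z=.271
for i in range(4):
    z-=.001
    bot.movel([.5458,.0372,z],v=.02)
    o=get_obs();f=o['force']-f0;print(z,o['tcp_pos'],f)
    if f[2]>12:break
bot.sleep(.2)
gripper_open();bot.sleep(.3)
print(get_obs()['width'],get_obs()['force']-f0)
bot.movel([.5458,.0372,.40],v=.15)
bot.movep([.52,.336,.42],qf(.5))
print(get_obs()['clock'])
for n in("side","top"):
    p,d=snapshot(n); cv2.imwrite(f"pics/{n}7.png",p)
    crop(p,*((270,145,130,110) if n=="side" else (300,120,130,120)),5,f"pics/{n}7c.png")
E
```

```text
0.27 [0.546 0.037 0.271] [-3.904  0.225 12.868]
0.08539728810956629 [ 0.701  3.178 -3.592]
25.5333
```

View pics/side7c.png

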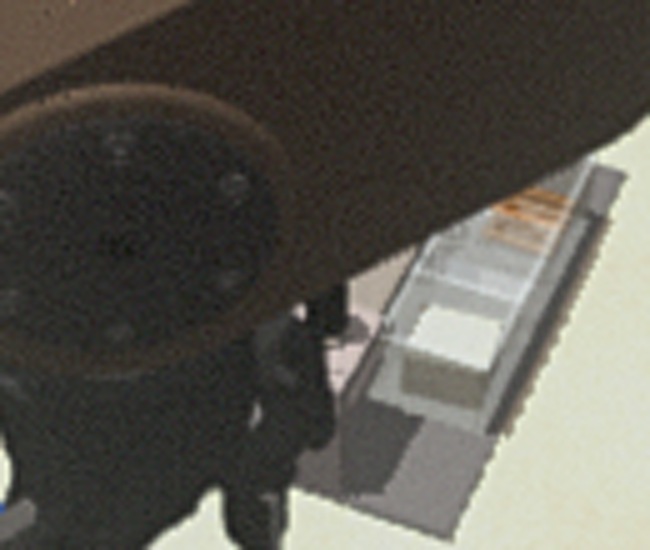

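View pics/top7c.png

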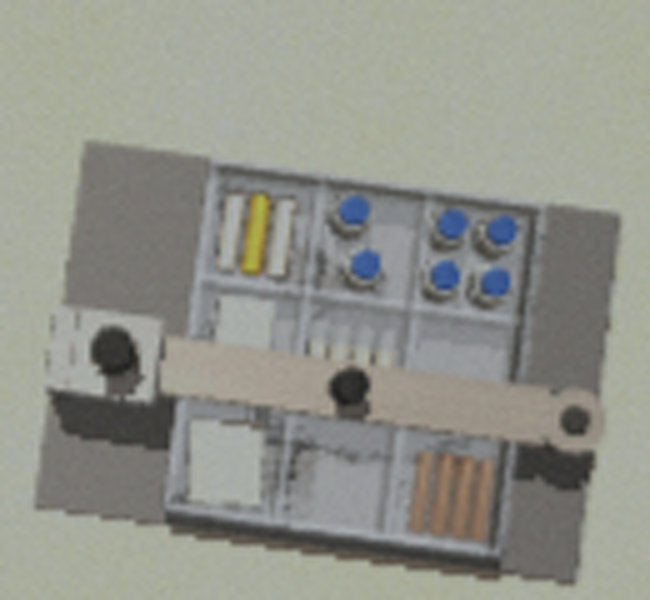

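The top view shows the pin grip over the lug hole at (322.5,190), with the bar in line. The arm hides the side view, so I'll move it clear and check the collar's seating.

```bash
python3 - <<'E'
from m import *
np.set_printoptions(precision=3,suppress=True)
bot.goto_joints([1.221, 0.491, 1.559, 0, 1.092, -0.106])
o=get_obs();print(o['clock'],o['force'])
for n in("side","top"):
    p,d=snapshot(n); cv2.imwrite(f"pics/{n}8.png",p)
    if n=="side":
        crop(p,300,165,80,75,8,"pics/side8c.png");S=p
    else: T=p
a=dark("top",T,322.5,189.5,9,.35);b=dark("side",S,335,203,12,.35);print(a,b)
h=[.546,.0372]
for n in("top","side"):print(n,proj(n,[[*h,.132],[*h,.092],[*h,.088]]).ravel())
E
```

```text
27.3083 [0.675 0.188 0.617]
(array([322.922, 191.435]), array([317.9, 185.1,   9.9,  13.4]), np.float64(88.8125)) (array([334.864, 204.546]), array([330.4, 196. ,   9.5,  17. ]), np.float64(125.015625))
top [322.337 189.332 322.3   190.526 322.296 190.641]
side [334.726 198.285 334.68  209.571 334.676 210.662]
```

View pics/side8c.png

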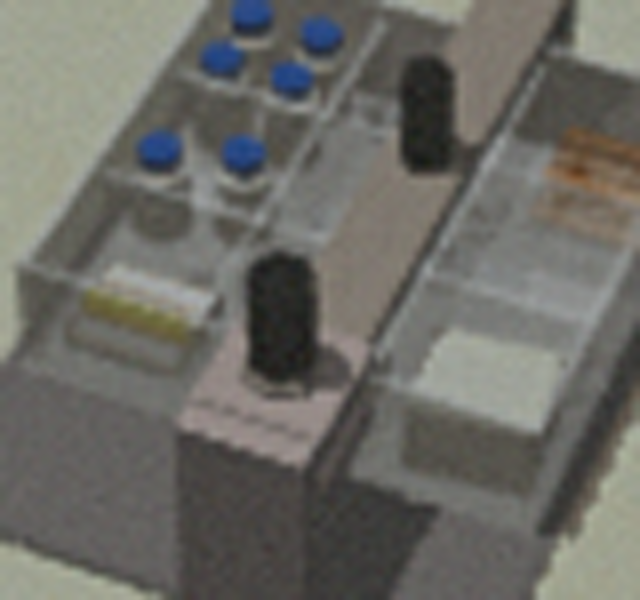

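View pics/side8.png

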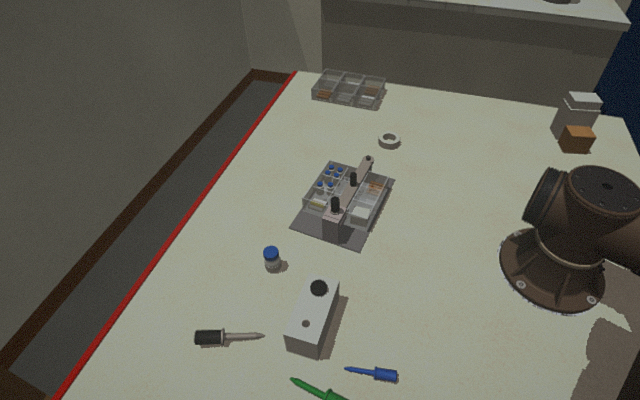

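View pics/top8.png

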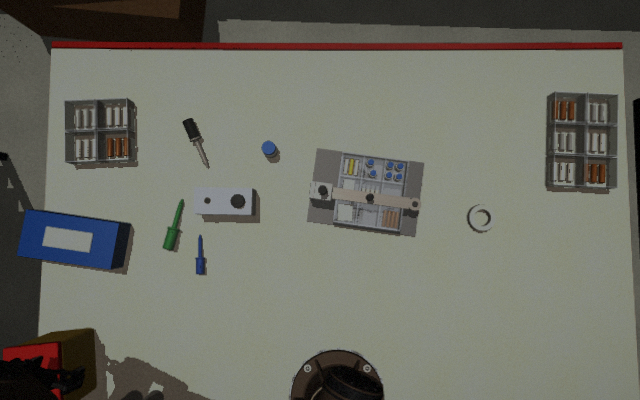

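The collar sits flush on the lug at about (334.7,212). The pin is upright, with its grip spanning rows 196–213 as predicted. The bar is across, the plug, vial and tape are in place, and the arm is clear, so I'm handing it in.

```bash
python3 -c "
from station import *
order.finish_job();print(get_obs()['clock'])"
```

```text
the job is handed in; nothing more can be done
the job is handed in; nothing more can be done
```

The tray is locked for transport: the bar is across at its stop and the long pin is through the upper lug, bar and lower lug. I let go of the pin, moved the arm clear and handed the job in at about 27 s. No verdict was reported.

- **Bar:** I pushed the knob along its arc with closed fingers until the force rose to about 9 N at the stop. The top view then showed the bar in line with the lugs.
- **Pin:** I took it from the stand, checked its tip over the hole in the side view, and lowered it in 5 mm then 2 mm steps, stopping with about 13 N on the collar. The height agreed with the collar resting on the upper lug.
- **Last pictures:** The pin stood upright with its collar on the lug. By eye the plug, vial and tape were where they started.

**Disagreements:**
- The two cameras differed by about 2.5 mm on the hole's y position. I used a value between them, and the pin went in without jamming.
- The roller's resistance never showed as a clear peak of about 10 N, only about 2 N sideways.
- The three loose lookalike pins toppled while I was working. No push on the arm showed when I checked the force, so I think they fell on their own. They stayed on the table and were not touched.

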